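# Hanging sample basket into the ultrasonic bath

### The job

Lift the wire basket with its two capped vials up and off the two prongs of the draining stand, without its shelf getting in the way, and lower it into the tank of the ultrasonic bath. Set it down gently on the tray inside while you still hold it (do not drop it or press it down hard), then let go, leaving it level with both vials still in it. Do not disturb the glass dish under the basket or the white jar and the small vial between the stand and the bath.

Things in the scene. Friction and masses are not known exactly. Their poses are not given: they have to be found in the camera images.
- basket: Stainless wire basket 84 (its x) by 120 mm (its y), walls 55 mm high, with a rigid, non-folding bail: uprights at y = +-56 mm and a 10 mm round top bar along y, its centre 150 mm above the underside. Origin: centre of the underside, z up. About 0.4 kg with vials. It starts hanging level by the bar on the stand's two prongs, axes parallel to the stand's. Gripped, it keeps its angle to the tool.
- grip (a point): Centre of the black plastic grip on the basket's top bar: a round sleeve 18 mm in diameter, 50 mm long along the basket's y, 8 mm short of the prong at each end. Below it 95 mm are free down to the basket's rim; the vials stand lower than the rim.
- stand: Fixed draining stand, origin on the table, front to its -x. Base 12 mm thick, x -50 to 120 mm, 240 wide; 16 mm columns at x 90, y +-105, joined by a rail at z 249. From it two 10 mm prongs run to -x at y +-38, axis z 249, turn up at x -22 and end at x -34, top z 277. The bar hangs at x -8 to 12, centre z 259: raise it about 35 mm, then draw it out to -x at least 80 mm.
- shelf_edge (a point): Middle of the lower front edge of the stand's shelf, at x = -10 mm, z = 430 mm of the stand. The shelf (250 mm wide, to x = 110, small jars on it) covers the hung grip: a tool pointing straight down does not fit; lean it 30 to 45 degrees, hand on the stand's -x side, and do not raise the basket over 60 mm before it is drawn out.
- bath: Fixed ultrasonic bath, 150 (its x) by 190 mm (its y), flat rim at z 130. Origin on the table under its centre. Centred in it an open tank 98 (x) by 134 mm (y) inside: the basket fits, long side along y, either way round, with 7 mm to spare all round. The tray in it that the basket must stand on sits on rubber feet (1 mm per 12 N); its height is not reported: its top is 30 to 75 mm above the table.
- vial_a: Capped glass vial, 34 mm in diameter, 50 mm tall, standing in the basket. Origin: centre of its underside.
- vial_b: A second vial like vial_a, in the other half of the basket.
- dish: Low glass dish, 90 mm across, 35 mm high, standing on the stand's base below the basket. Leave it alone. Origin: centre of its underside.
- jar: White plastic jar with a cream cap, 52 mm in diameter, 75 mm tall, on the table between stand and bath. Leave it alone. Origin: centre of its underside.
- small_vial: Capped glass vial, 32 mm in diameter, 60 mm tall, on the table between stand and bath. Leave it alone. Origin: centre of its underside.
Things that resemble listed ones, but are neither listed nor needed, are in the scene too. Leave any blue or pink look-alike of the basket alone.

How it is judged:
By the outcome, as a careful person would: the job done as asked, in the order asked, and still so for the second after the job is handed in, with the robot touching nothing.
It also fails if it takes over 54 s, if anything falls off the work surface, if the arm or the gripper's body presses on something with over 40 N, if the wrist force passes 120 N, or if a joint passes its speed limit or range.

### The arm

A 7-joint arm with a two-finger parallel gripper is mounted at the origin on the work surface. World frame = base frame: x ahead of the robot, y to its left, z up, the work surface at z = 0. Lengths are in m, angles in rad, forces in N, time in s.
With the tool pointing down it reaches from about 0.4 to 0.85 m from the base axis. Payload 4.5 kg.
Tool frame: the origin (TCP) lies midway between the tips of the shut fingers; the grasp point (between the pads) lies 19 mm behind it (r.hold_point_z is the z of the grasp point in the tool frame, in m); z points along the fingers, y is the line along which they close (so a half turn about z gives the same grasp; the last joint's range is limited). The gripper opens to 88 mm and grips with 3 to 60 N. Pads are 18 mm wide; open, the fingers measure 123 mm over their backs; the gripper's body (75 mm by 187 mm) begins 45 mm behind the grasp point.
Start: joints at [1.266, 0.689, -0.195, 1.565, 0.157, 0.902, -0.215], TCP at [0.208, -0.589, 0.239] pointing down, gripper open.
Joint ranges: [-3.01, 3.01], [-0.46, 2.08], [-1.47, 1.51], [0.13, 2.56], [-1, 4.14], [0.04, 2.09], [-2.66, 2.66]. Speed limits (rad/s): [2.57, 2.57, 3.14, 3.14, 3.14, 3.14, 3.14].

### API

Orientations are given as a unit quaternion [x, y, z, w].
In Python, from plant import r, cams, models gives the robot as it stands. The module is installed in compiled form; this text tells all that it offers.
- The arm moves only by the tool jog_arm, never from a script. Its arguments are lists of equal length, an entry for each row: "turn": the turn, a rotation vector about the tool's x, y, z in rad, a list of three; "translation": the shift along the tool's x, y, z in m, a list of three; "grip": the closure, from 0 (fully open) to 1 (shut). In form: {"turn": [[ax, ay, az], ...], "translation": [[tx, ty, tz], ...], "grip": [grip, ...]}. A call has 1 to 20 rows; each row is the pose to reach, as a shift and turn from the pose commanded when the call began, along the tool's axes at that moment; what a row does not reach only later rows make up. A row lasts 1/8 s, in which the tool goes at most 62.5 mm and 10.7 degrees, less where a joint would pass 70% of its speed; a pose out of reach is approached as far as the arm can. A call with a gripper value outside its range is refused whole. The fingers move at their own pace and stop on an object; "force" is the grip in N (left out, the last holds). Time passes only in rows, so rows that repeat a pose let the fingers close. It gives the time, the measured TCP pose, the force, the opening and the grip force at its end, in the units of the state.
- r.get_state(): the state, without advancing time (a new reading comes with each control period).
- cams.snapshot(name): name is "scene" or "top" or "wrist"; returns the picture (400x640x3 uint8, red, green, blue); there is no depth.
- cams.camera_params(name): a dict with "fx", "fy", "cx", "cy" (pixels), "k1" (the pictures are not rectified: a ray, as slopes to the right and down, at radius r is drawn at 1 + k1 r^2 times it, then the intrinsics apply), "eye" and "orientation" of the camera in the world. Camera axes: x right, y up, looking along -z (the intrinsics and any distortion apply to the point x, -y, -z); pixel columns grow to the right and rows downward; lengths in m; the calibration is good to about 2 mm. A picture is of the moment at which its call begins: read the wrist's pose just before it. camera_params takes no time and is no camera call; for the wrist camera it gives the pose at the moment of the call.
- r.finish_job(): hands the job in; it is judged then, once.
Trained networks look in the newest picture that a camera, given by its name, has taken for a name from the list of things; names that differ only in an ending like _2 or _b are one class to them, and where a whole thing is asked for, a point or a joint stands for the part that bears it (a point fixed in the world has none). Each returns a list of dicts, best first, with "p" (0 to 1); they miss things now and then, are a little off and sometimes report something else, mostly with a low value. They report only what shows in the picture. A call takes as long as a camera call. They do not tell look-alikes from the thing itself.
- models.find_in(camera, name): "position" ([x, y, z] in m, in world coordinates, good to about 4 mm: the middle of the surface that is visible of it).
- models.masks_of(camera, name): "pixels" (400x640 bool, what is visible of it).
- models.place_of(camera, name): "position" ([x, y, z] in m, in world coordinates, good to about 4 mm: a listed point, or the origin of a listed thing).
The state is a dict: "clock": time; "q": joint angles; "qd": joint speeds; "joint_torque": joint torques, N m; "tool_pos": TCP position; "eef_rot": TCP orientation; "contact_force": force on the tool from outside, world axes, zero at the start; "moment": the same for the moment, N m; "opening": opening from 0.0 (shut) to 1.0 (fully open); "finger_force": force on a finger pad.
Only numpy, scipy, OpenCV 4.12 (cv2) and the standard library are available. Lean on these libraries where they do the work, as an engineer would, in place of code of your own. Each camera call takes 0.05 s, during which the arm holds its last target. There are 200 camera calls.

## Working session

There is one attempt and no reset: what is moved stays moved. The work goes in short steps, Python scripts to look and compute and a tool call to move; the robot and the scene stay as the last step left them, time stands still between calls to the robot, and variables do not carry over. Pictures are saved under pics/ and viewed, at most 10 in all, crops included, and the job is handed in when it is done.

Besides the shell and the picture viewer there is one more tool, called after "Call:" as name(argument=value, ...) on one line, values as JSON. jog_arm: Moves the arm, as the interface text tells. Its arguments: {"type":"object","properties":{"turn":{"type":"array"},"translation":{"type":"array"},"grip":{"type":"array"},"force":{"type":"number"}},"required":["turn","translation","grip"]}

```bash
mkdir -p pics
cat > h.py <<'E'
import numpy as np, cv2
from scipy.spatial.transform import Rotation as R
from plant import r, cams, models
def snap(c,f):
    im=cams.snapshot(c); cv2.imwrite('pics/'+f,im[:,:,::-1]); return im
def proj(c,P):
    p=cams.camera_params(c); v=R.from_quat(p['orientation']).inv().apply(np.atleast_2d(P)-p['eye'])
    s=np.c_[v[:,0],-v[:,1]]/-v[:,2:]; s=s*(1+p['k1']*(s**2).sum(1,keepdims=True))
    return s*[p['fx'],p['fy']]+[p['cx'],p['cy']]
def ray(c,uv,z):
    p=cams.camera_params(c); d=(np.atleast_2d(uv)-[p['cx'],p['cy']])/[p['fx'],p['fy']]; s=d.copy()
    for _ in range(20): s=d/(1+p['k1']*(s**2).sum(1,keepdims=True))
    w=R.from_quat(p['orientation']).apply(np.c_[s[:,0],-s[:,1],-np.ones(len(s))])
    return p['eye']+w*((z-p['eye'][2])/w[:,2:])
E
cat > a.py <<'E'
from h import *
np.set_printoptions(precision=3,suppress=True)
s=r.get_state(); print(s['clock'],s['tool_pos'],s['eef_rot'],r.hold_point_z)
for c in('scene','top'):
    snap(c,c+'0.png'); p=cams.camera_params(c); print(c,p['eye'],p['fx'])
    for n in('basket','grip','stand','shelf_edge','bath','vial_a','dish','jar','small_vial'):
        for d in models.place_of(c,n)[:3]: print(n,round(d['p'],2),np.array(d['position']),proj(c,d['position'])[0].round())
E
python3 a.py
```

```text
0.0 [ 0.207 -0.589  0.238] [ 0.986  0.169 -0.    -0.001] -0.0187
scene [1.103 0.138 1.261] 448.49054351988866
basket 0.9 [ 0.428  0.485 -0.002] [441. 246.]
basket 0.6 [0.518 0.241 0.107] [366. 251.]
grip 0.96 [0.426 0.48  0.148] [452. 222.]
grip 0.75 [0.248 0.255 0.15 ] [374. 167.]
grip 0.58 [0.512 0.237 0.259] [371. 222.]
stand 0.77 [ 0.524  0.24  -0.002] [363. 269.]
stand 0.41 [0.526 0.215 0.107] [358. 253.]
shelf_edge 0.94 [0.511 0.239 0.429] [380. 184.]
shelf_edge 0.42 [0.522 0.216 0.106] [358. 252.]
shelf_edge 0.3 [0.524 0.229 0.011] [360. 267.]
bath 0.77 [ 0.569 -0.246 -0.004] [203. 271.]
vial_a 0.68 [0.51  0.265 0.113] [375. 248.]
vial_a 0.5 [0.522 0.218 0.108] [359. 252.]
dish 0.74 [0.521 0.232 0.011] [361. 266.]
jar 0.82 [ 0.644 -0.001 -0.003] [280. 301.]
jar 0.58 [0.525 0.232 0.011] [361. 267.]
small_vial 0.55 [0.463 0.004 0.001] [288. 245.]
small_vial 0.38 [ 0.645 -0.001 -0.001] [280. 301.]
top [0.404 0.104 1.407] 415.091939563974
basket 0.95 [0.42  0.478 0.003] [203. 211.]
basket 0.92 [0.514 0.241 0.106] [271. 182.]
basket 0.74 [ 0.247  0.259 -0.001] [268. 264.]
grip 0.95 [0.427 0.481 0.147] [189. 208.]
grip 0.89 [0.513 0.242 0.26 ] [265. 177.]
grip 0.72 [0.243 0.254 0.152] [264. 270.]
stand 0.77 [0.52  0.241 0.003] [274. 183.]
shelf_edge 0.9 [0.514 0.239 0.429] [258. 170.]
bath 0.88 [ 0.565 -0.247 -0.   ] [418. 171.]
vial_a 0.58 [0.515 0.266 0.113] [263. 181.]
vial_a 0.43 [0.518 0.213 0.11 ] [280. 180.]
dish 0.7 [0.518 0.235 0.011] [276. 183.]
jar 0.54 [0.648 0.    0.001] [346. 146.]
small_vial 0.52 [ 0.466  0.001 -0.001] [345. 200.]
small_vial 0.47 [ 0.564 -0.246  0.   ] [417. 172.]
```

View pics/scene0.png

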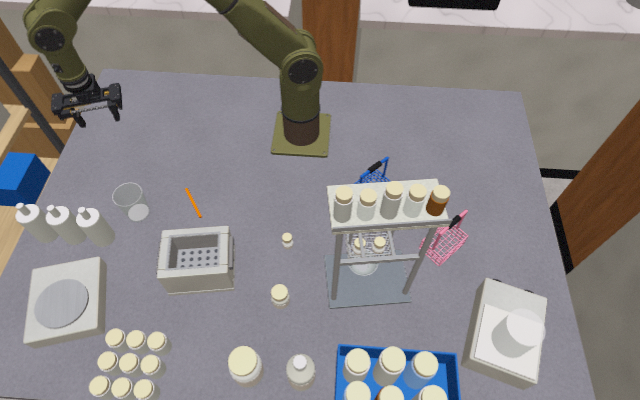

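View pics/top0.png

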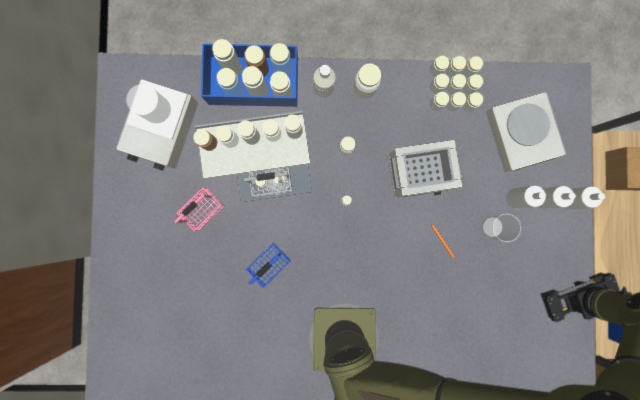

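The scene view shows the stand at about (375,230) with the steel basket hanging under its shelf. The bath is at about (197,260), the jar at (280,295) and the small vial at (287,240). The blue and pink look-alike baskets are at (372,178) and (445,240). In the top view, the stand and bath are both slightly yawed, so I'll measure those yaws next.

```bash
cat > b.py <<'E'
from h import *
np.set_printoptions(precision=3,suppress=True)
for c,regs in (('top',{'shelf':(190,110,320,205,.435),'bath':(380,130,475,205,.13)}),('scene',{'shelf':(318,175,455,235,.435),'bath':(150,215,245,300,.13)})):
    im=cv2.imread(f'pics/{c}0.png',0)
    for n,(x0,y0,x1,y1,z) in regs.items():
        L=cv2.createLineSegmentDetector().detect(im[y0:y1,x0:x1])[0][:,0]+[x0,y0,x0,y0]
        L=L[np.hypot(L[:,0]-L[:,2],L[:,1]-L[:,3])>22]
        for l in L:
            a,b=ray(c,l.reshape(2,2),z); d=b-a; ang=np.degrees(np.arctan2(d[1],d[0]))
            print(c,n,l.round(),a[:2],b[:2],round((ang+45)%90-45,1),round(np.hypot(*d[:2]),3))
a=cv2.resize(cv2.imread('pics/top0.png')[130:205,385:470],None,fx=4,fy=4,interpolation=2)
b=cv2.resize(cv2.imread('pics/top0.png')[130:205,230:320],None,fx=4,fy=4,interpolation=2)
cv2.imwrite('pics/c1.png',np.hstack([b,a]))
E
python3 b.py
```

```text
top shelf [239. 123. 197. 129.] [0.624 0.283] [0.608 0.382] 8.9 0.1
top shelf [287. 116. 249. 121.] [0.641 0.172] [0.628 0.26 ] 8.9 0.089
top shelf [273. 167. 308. 163.] [0.52  0.202] [0.532 0.12 ] 8.3 0.082
top shelf [309. 161. 302. 114.] [0.536 0.118] [0.646 0.135] 8.9 0.111
top shelf [205. 177. 251. 171.] [0.494 0.359] [0.511 0.254] 9.5 0.107
top shelf [198. 145. 203. 177.] [0.569 0.378] [0.496 0.366] 9.3 0.074
top shelf [194. 126. 222. 123.] [0.613 0.388] [0.623 0.324] 8.8 0.065
top shelf [251. 119. 284. 114.] [0.634 0.257] [0.646 0.178] 8.6 0.08
top shelf [242. 118. 194. 124.] [0.636 0.277] [0.618 0.388] 9.2 0.112
top shelf [284. 112. 254. 116.] [0.651 0.178] [0.64  0.248] 8.9 0.071
top bath [403. 195. 461. 186.] [ 0.476 -0.169] [ 0.505 -0.348] 9.1 0.181
top bath [395. 149. 401. 185.] [ 0.618 -0.143] [ 0.508 -0.161] 9.5 0.111
top bath [453. 139. 396. 148.] [ 0.652 -0.326] [ 0.623 -0.146] 9.1 0.182
top bath [461. 185. 454. 140.] [ 0.511 -0.351] [ 0.651 -0.328] 9.2 0.142
top bath [447. 150. 452. 178.] [ 0.62  -0.307] [ 0.53  -0.323] 9.7 0.091
top bath [403. 154. 453. 147.] [ 0.603
[... 1184 characters left out ...]
 0.529 -0.32 ] 9.3 0.097
scene bath [170. 236. 218. 233.] [ 0.526 -0.322] [ 0.505 -0.186] 9.1 0.138
scene bath [216. 246. 179. 249.] [ 0.547 -0.185] [ 0.563 -0.285] 9.2 0.101
scene bath [161. 231. 156. 276.] [ 0.511 -0.35 ] [ 0.648 -0.327] 9.3 0.139
scene bath [218. 265. 177. 269.] [ 0.605 -0.167] [ 0.624 -0.277] 9.6 0.112
scene bath [218. 233. 218. 263.] [ 0.506 -0.186] [ 0.599 -0.168] 10.8 0.095
scene bath [231. 264. 231. 238.] [ 0.6   -0.131] [ 0.519 -0.145] 9.8 0.082
scene bath [233. 287. 167. 292.] [ 0.663 -0.115] [ 0.692 -0.287] 9.4 0.174
scene bath [168. 294. 232. 289.] [ 0.698 -0.282] [ 0.669 -0.117] 9.7 0.167
scene bath [229. 241. 229. 263.] [ 0.527 -0.15 ] [ 0.596 -0.137] 10.4 0.07
```

View pics/c1.png

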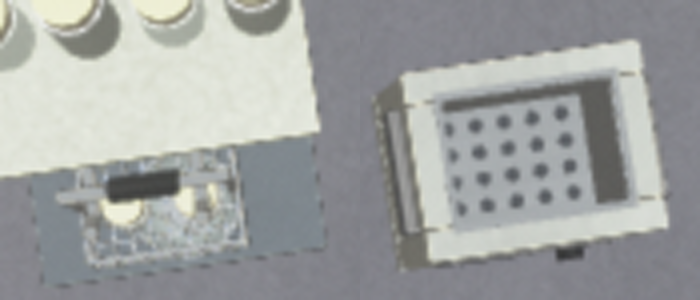

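The crop shows the basket's black grip at about (143,184) in front of the shelf edge, and the tank with its perforated tray at about (520,150). The stand and bath share a yaw of about 9.2°. The bath centre is about (0.565,-0.246) and the grip about (0.513,0.240,0.259). Next I'll compute the move for a 45° lean.

```bash
cat >> h.py <<'E'
YAW=np.radians(9.2); XS=np.array([np.cos(YAW),np.sin(YAW),0]); YS=np.array([-XS[1],XS[0],0]); ZS=np.array([0,0,1.])
def rot(lean=45):
    a=np.radians(lean); z=np.sin(a)*XS-np.cos(a)*ZS; return R.from_matrix(np.c_[YS,np.cross(z,YS),z])
GRIP=np.array([.513,.240,.259]); BATH=np.array([.565,-.246,0])
np.set_printoptions(precision=4,suppress=True)
def cmd(targets,lean=45):
    s=r.get_state(); R0=R.from_quat(s['eef_rot']); T=rot(lean)
    for t in targets: print('turn',(R0.inv()*T).as_rotvec(),'trans',R0.inv().apply(np.array(t)-s['tool_pos']))
E
python3 - <<'E'
from h import *
z=rot().as_matrix()[:,2]; print(z, GRIP-z*(.12-.019))
cmd([(.35,-.42,.42),(.5,-.25,.42), GRIP-z*(.12-.019), GRIP+z*.019])
E
```

```text
[ 0.698   0.1131 -0.7071] [0.4425 0.2286 0.3304]
turn [-0.6517  0.5449 -1.3154] trans [ 0.1905 -0.1125 -0.1812]
turn [-0.6517  0.5449 -1.3154] trans [ 0.3885 -0.223  -0.1813]
turn [-0.6517  0.5449 -1.3154] trans [ 0.4933 -0.6935 -0.0917]
turn [-0.6517  0.5449 -1.3154] trans [ 0.5768 -0.6785 -0.0069]
```

Call:
jog_arm(turn=[[0, 0, -0.3], [0, 0, -0.6], [-0.652, 0.545, -1.315], [-0.652, 0.545, -1.315], [-0.652, 0.545, -1.315], [-0.652, 0.545, -1.315], [-0.652, 0.545, -1.315], [-0.652, 0.545, -1.315], [-0.652, 0.545, -1.315], [-0.652, 0.545, -1.315], [-0.652, 0.545, -1.315], [-0.652, 0.545, -1.315], [-0.652, 0.545, -1.315], [-0.652, 0.545, -1.315]], translation=[[0, 0, -0.06], [0.02, -0.02, -0.12], [0.389, -0.223, -0.181], [0.389, -0.223, -0.181], [0.389, -0.223, -0.181], [0.389, -0.223, -0.181], [0.389, -0.223, -0.181], [0.389, -0.223, -0.181], [0.389, -0.223, -0.181], [0.389, -0.223, -0.181], [0.389, -0.223, -0.181], [0.389, -0.223, -0.181], [0.389, -0.223, -0.181], [0.389, -0.223, -0.181]], grip=[0.4, 0.4, 0.4, 0.4, 0.4, 0.4, 0.4, 0.4, 0.4, 0.4, 0.4, 0.4, 0.4, 0.4])

```text
clock: 2.75
tool_pos: [0.5004, -0.2503, 0.4197]
eef_rot: [0.599, 0.703, 0.291, 0.248]
contact_force: [0.3, 0.1, 0.6]
opening: 0.604
finger_force: 0.0
```

Run:
```python
from h import *
s=r.get_state(); print(s['clock'],s['tool_pos'],s['q'],s['opening'],np.degrees((R.from_quat(s['eef_rot']).inv()*rot()).magnitude()))
z=rot().as_matrix()[:,2]
cmd([GRIP-z*(.12-.019)])
```

```text
2.75 [ 0.5004 -0.2503  0.4197] [ 1.4966  0.4398 -1.1574  2.0482 -0.2251  0.2583  0.8734] 0.6038579855614091 0.07374577800489848
turn [ 0.      0.0011 -0.0007] trans [ 0.482  -0.0498  0.0764]
```

Run:
```python
from h import *
z=rot().as_matrix()[:,2]
cmd([BATH+[0,0,.30]+z*.019,BATH+[0,0,.225]+z*.019])
```

```text
turn [ 0.      0.0011 -0.0007] trans [-0.0059 -0.0391  0.1493]
turn [ 0.      0.0011 -0.0007] trans [-0.0059 -0.0921  0.2023]
```

Call:
jog_arm(turn=[[0, 0, 0], [0, 0, 0], [0, 0, 0], [0, 0, 0], [0, 0, 0]], translation=[[-0.006, -0.039, 0.149], [-0.006, -0.039, 0.149], [-0.006, -0.039, 0.149], [-0.006, -0.092, 0.202], [-0.006, -0.092, 0.202]], grip=[0.4, 0.4, 0.4, 0.4, 0.4])

```text
clock: 3.38
tool_pos: [0.5879, -0.2739, 0.2579]
eef_rot: [0.596, 0.716, 0.29, 0.219]
contact_force: [-0.3, -0.3, 0.8]
opening: 0.6
finger_force: 0.0
```

Run:
```python
from h import *
s=r.get_state(); print(s['clock'],s['tool_pos'],s['q'],np.degrees((R.from_quat(s['eef_rot']).inv()*rot()).magnitude()))
snap('wrist','w1.png')
z=rot().as_matrix()[:,2]
cmd([(.5,-.25,.42),GRIP-z*(.12-.019)])
print(proj('wrist',[BATH+XS*a+YS*b+ZS*.13 for a in(-.049,.049) for b in(-.067,.067)]))
```

```text
3.375 [ 0.5879 -0.2739  0.2579] [ 1.0933  0.7304 -0.7793  2.0016 -1.0007  0.0429  1.7729] 3.6980218699638097
turn [-0.0465 -0.0488  0.0006] trans [ 0.0483  0.0516 -0.1761]
turn [-0.0465 -0.0488  0.0006] trans [ 0.5255  0.0067 -0.0732]
[[126.4708 269.7651]
 [ 94.7655  62.7993]
 [249.6504 234.9163]
 [241.1252  71.818 ]]
```

View pics/w1.png

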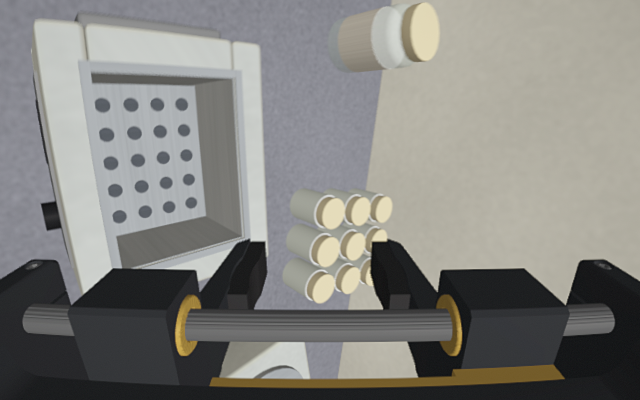

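The wrist view shows the tank at about (165,155), with my fingers off to its right. The arm stopped short because q5 and q6 reached their limits, so this wrist branch can't place the basket. I'll fit the kinematics from the three poses I have to find the branch with q5 near π.

```bash
cat > kin.py <<'E'
from h import *
from scipy.optimize import least_squares
import itertools
D=[([1.266,.689,-.195,1.565,.157,.902,-.215],[.2075,-.589,.2385],[.986,.169,0,-.001]),
([1.4966,.4398,-1.1574,2.0482,-.2251,.2583,.8734],[.5004,-.2503,.4197],[.599,.703,.291,.248]),
([1.0933,.7304,-.7793,2.0016,-1.0007,.0429,1.7729],[.5879,-.2739,.2579],[.596,.716,.290,.219])]
def fk(q,p,sg):
    s1,s3,s5,s7=sg; o1,o7,d1,d3,d5,d7,e=p
    r_=R.from_euler('z',s1*q[0]+o1); x=np.array([0,0,d1])
    r_=r_*R.from_euler('y',q[1])*R.from_euler('z',s3*q[2]); x=x+r_.apply([e,0,d3])
    r_=r_*R.from_euler('y',q[3]); x=x+r_.apply([-e,0,0])
    r_=r_*R.from_euler('z',s5*q[4]); x=x+r_.apply([0,0,d5])
    r_=r_*R.from_euler('y',q[5])*R.from_euler('z',s7*q[6]+o7); return x+r_.apply([0,0,d7]),r_
def res(p,sg): 
    o=[]
    for q,x,Q in D:
        X,r_=fk(q,p,sg); o+=list(X-x)+list((r_.inv()*R.from_quat(Q)).as_rotvec()*.5)
    return np.array(o)
if __name__=='__main__':
    out=[]
    for sg in itertools.product((1,-1),repeat=4):
        for o1 in (0,1.57,3.14,-1.57):
            for o7 in (0,1.57,3.14,-1.57):
                f=least_squares(res,[o1,o7,.35,.4,.4,.25,0],args=(sg,)); out.append((f.cost,sg,f.x))
    out.sort(key=lambda t:t[0])
    for t in out[:6]: print(t[0],t[1],t[2])
E
python3 kin.py
```

```text
0.0003951911236329812 (-1, -1, -1, -1) [-0.0409 -4.7459  0.3124  0.5831  0.3414  0.3148 -0.0076]
0.00039519112363298214 (-1, -1, -1, -1) [-0.0409  1.5373  0.3124  0.5831  0.3414  0.3148 -0.0076]
0.00039519112363298864 (-1, -1, -1, -1) [-0.0409  1.5373  0.3124  0.5831  0.3414  0.3148 -0.0076]
0.00039519112363302085 (-1, -1, -1, -1) [ 6.2423  1.5373  0.3124  0.5831  0.3414  0.3148 -0.0076]
0.0003951911236330659 (-1, -1, -1, -1) [-0.0409  1.5373  0.3124  0.5831  0.3414  0.3148 -0.0076]
0.00039519112363308037 (-1, -1, -1, -1) [-0.0409  1.5373  0.3124  0.5831  0.3414  0.3148 -0.0076]
```

```bash
cat > kin2.py <<'E'
from kin import *
def fk(q,p):
    o1,o7,d1,d3,d5,d7,e1,e2,e3,o2,o4,o6=p[:12]
    r_=R.from_euler('z',-q[0]+o1); x=np.array([0,0,d1])
    r_=r_*R.from_euler('y',q[1]+o2)*R.from_euler('z',-q[2]); x=x+r_.apply([e1,0,d3])
    r_=r_*R.from_euler('y',q[3]+o4); x=x+r_.apply([e2,0,0])
    r_=r_*R.from_euler('z',-q[4]); x=x+r_.apply([0,0,d5])
    r_=r_*R.from_euler('y',q[5]+o6); x=x+r_.apply([e3,0,0]); r_=r_*R.from_euler('z',-q[6]+o7); return x+r_.apply([0,0,d7]),r_
P0=np.array([0,1.57,.34,.55,.35,.3,0,0,0,0,0,0.])
def res(p):
    o=[]
    for q,x,Q in D:
        X,r_=fk(q,p); o+=list(X-x)+list((r_.inv()*R.from_quat(Q)).as_rotvec()*.5)
    return np.r_[o,(p-P0)*np.r_[1,1,.1*np.ones(4),.1,.1,.1,.1,.1,.1]*.03]
def fit():
    return least_squares(res,P0)
if __name__=='__main__':
    f=fit(); print(f.cost,f.x); print(f.fun[:18].reshape(3,6))
E
python3 kin2.py
```

```text
0.00017653636986123388 [-0.0515  1.5177  0.3352  0.5983  0.3913  0.3489 -0.0798  0.0053 -0.007
  0.0241 -0.0093  0.0124]
[[ 0.0078  0.0036  0.0008 -0.012  -0.0005 -0.0001]
 [-0.0009  0.0021 -0.0027  0.001   0.0079  0.0001]
 [ 0.0017 -0.003   0.0019  0.0023  0.0056 -0.0001]]
```

```bash
cat > ik.py <<'E'
from kin2 import *
P=fit().x
lo=np.array([-3.01,-.46,-1.47,.13,-1,.04,-2.66])+.05; hi=np.array([3.01,2.08,1.51,2.56,4.14,2.09,2.66])-.05
lo[5]=.06
def ik(x,T,q0):
    def g(q):
        X,r_=fk(q,P); return np.r_[X-x,(r_.inv()*T).as_rotvec()*.3,(q-q0)*1e-4]
    f=least_squares(g,np.clip(q0,lo+1e-3,hi-1e-3),bounds=(lo,hi)); return np.abs(f.fun[:6]).max(),f.x
if __name__=='__main__':
    rng=np.random.default_rng(0)
    for lean in (30,38,45):
        for fl in (0,1):
            T=rot(lean); z=T.as_matrix()[:,2]
            if fl: T=T*R.from_euler('z',np.pi)
            for n,x in (('grasp',GRIP+z*.019),('bath225',BATH+[0,0,.225]+z*.019),('bath180',BATH+[0,0,.18]+z*.019)):
                S=[]
                for _ in range(25):
                    e,q=ik(x,T,rng.uniform(lo,hi))
                    if e<1e-3: S.append(q)
                if not S: print(lean,fl,n,'none'); continue
                S=np.array(S); m=np.minimum((S-lo),(hi-S)).min(1); print(lean,fl,n,len(S))
                for i in np.argsort(-m)[:3]: print('   ',S[i].round(2),round(m[i],2))
E
time python3 ik.py
```

```text
30 0 grasp 9
    [-0.13  0.61 -0.81  2.14  1.58  0.67 -1.95] 0.37
    [-0.08  0.64 -0.91  2.14  1.58  0.75 -1.95] 0.37
    [-0.04  0.67 -1.01  2.14  1.58  0.83 -1.95] 0.37
30 0 bath225 14
    [ 1.08  0.86 -1.06  2.    1.37  0.44 -0.67] 0.36
    [ 1.09  0.88 -1.11  2.    1.39  0.48 -0.68] 0.31
    [ 0.97  0.76 -0.79  2.    1.14  0.21 -0.46] 0.15
30 0 bath180 12
    [ 1.06  0.94 -1.03  2.03  1.62  0.44 -0.87] 0.38
    [ 1.1   1.01 -1.17  2.03  1.62  0.58 -0.85] 0.25
    [ 1.1   1.02 -1.19  2.03  1.62  0.6  -0.85] 0.23
30 1 grasp 10
    [-0.29  0.54 -0.5   2.14  1.58  0.46  1.19] 0.37
    [-0.25  0.55 -0.57  2.14  1.58  0.51  1.19] 0.37
    [-0.22  0.56 -0.62  2.14  1.58  0.54  1.19] 0.37
30 1 bath225 12
    [ 1.12  0.94 -1.23  2.    1.44  0.6   2.42] 0.19
    [ 1.07  0.85 -1.04  2.    1.36  0.41  2.48] 0.13
    [ 1.07  0.84 -1.03  2.    1.36  0.41  2.49] 0.12
30 1 bath180 5
    [ 1.1   1.01 -1.18  2.03  1.62  0.59  2.29] 0.24
    [ 1.13  1.1  -1.35  2.03  1.63  0.77  2.3 ] 0.07
    [ 1.13  1.11 -1.36  2.03  1.63  0.78  2.31] 0.06
38 0 grasp 19
    [-0.25  0.59 -0.64  2.24  1.94  0.68 -
[... 1369 characters left out ...]
9  2.16  2.44  0.44 -1.52] 0.33
    [ 1.12  0.99 -0.94  2.16  2.71  0.36 -1.82] 0.3
    [ 1.23  1.23 -1.38  2.17  2.12  0.7  -1.14] 0.04
45 1 grasp 16
    [-0.87  0.58  0.34  2.32  2.89  0.47 -0.23] 0.19
    [-0.73  0.56  0.12  2.32  2.64  0.53  0.03] 0.19
    [-1.19  0.74  1.    2.33  3.78  0.58 -1.15] 0.18
45 1 bath225 18
    [ 1.18  0.94 -1.08  2.14  2.33  0.34  1.66] 0.28
    [ 1.17  0.93 -1.06  2.14  2.37  0.32  1.62] 0.26
    [ 0.95  0.75 -0.55  2.14  3.81  0.29  0.1 ] 0.23
45 1 bath180 15
    [ 0.87  0.83 -0.42  2.16  3.81  0.43  0.14] 0.28
    [ 0.98  0.88 -0.64  2.16  3.45  0.34  0.53] 0.28
    [ 1.07  0.94 -0.83  2.16  2.98  0.33  1.03] 0.27
real	1m7.002s
user	1m7.444s
sys	0m0.096s
```

```bash
cat > plan.py <<'E'
from ik import *
T=rot(45)*R.from_euler('z',np.pi); z=T.as_matrix()[:,2]
e,qg=ik(GRIP+z*.019,T,np.array([-.73,.56,.12,2.32,2.64,.53,.03])); print('grasp',e,qg)
e,qp=ik(GRIP-z*.101,T,qg); print('pre',e,qp)
s=r.get_state(); q0=np.array(s['q']); R0=R.from_quat(s['eef_rot']); x0=s['tool_pos']
vias=[q0,np.array([1.0,.45,-.6,1.9,-.3,.75,1.5]),np.array([.5,.3,-.35,1.95,.9,.8,1.1]),np.array([-.1,.25,-.1,2.1,2.0,.75,.5]),qp]
X0,r0=fk(q0,P); q=q0; N=7; rows=[]
for a,b in zip(vias,vias[1:]):
    for i in range(1,N+1):
        qt=a+(b-a)*i/N; X,r_=fk(qt,P); e,q=ik(X,r_,q)
        if i in(3,7): print(X.round(3),'flange',(X-r_.apply([0,0,P[5]])).round(3),'sim',q.round(2),'want',qt.round(2),round(e,4))
        t=R0.inv().apply(X-X0); rv=(r0.inv()*r_).as_rotvec(); rows.append((rv.round(2).tolist(),t.round(3).tolist()))
print([x[0] for x in rows]); print([x[1] for x in rows])
E
python3 plan.py
```

```text
grasp 5.220892884683082e-10 [-0.7329  0.562   0.1157  2.3247  2.6434  0.5269  0.0301]
pre 1.0372244533263321e-07 [-1.0759  0.292   0.4114  2.3689  2.3014  0.302   0.3316]
[ 0.573 -0.215  0.308] flange [ 0.363 -0.319  0.567] sim [ 1.03  0.6  -0.65  1.96 -0.77  0.37  1.73] want [ 1.05  0.61 -0.7   1.96 -0.7   0.35  1.66] 0.0
[ 0.468 -0.176  0.335] flange [ 0.36  -0.295  0.644] sim [ 0.92  0.43 -0.46  1.9  -0.39  0.78  1.61] want [ 1.    0.45 -0.6   1.9  -0.3   0.75  1.5 ] 0.0
[ 0.421 -0.219  0.312] flange [ 0.386 -0.22   0.659] sim [ 0.64  0.36 -0.27  1.92  0.08  0.76  1.48] want [ 0.79  0.39 -0.49  1.92  0.21  0.77  1.33] 0.0
[ 0.445 -0.305  0.386] flange [ 0.395 -0.122  0.678] sim [ 0.29  0.29 -0.05  1.95  0.79  0.71  1.21] want [ 0.5   0.3  -0.35  1.95  0.9   0.8   1.1 ] 0.0
[ 0.524 -0.28   0.447] flange [ 0.388 -0.043  0.663] sim [ 0.07  0.27 -0.    2.01  1.34  0.69  0.87] want [ 0.24  0.28 -0.24  2.01  1.37  0.78  0.84] 0.0
[ 0.631 -0.13   0.53 ] flange [0.354 0.048 0.646] sim [-0.1   0.25 -0.09  2.1   2.    0.75  0.5 ] want [-0.1   0.25 -0.1   2.1   2.    0.75  0.5 ] 0.0
[0.599 0
[... 863 characters left out ...]
, [0.06, -0.07, -3.14]]
[[0.022, 0.018, -0.012], [0.045, 0.028, -0.025], [0.068, 0.031, -0.04], [0.089, 0.026, -0.056], [0.106, 0.015, -0.075], [0.119, -0.002, -0.097], [0.127, -0.023, -0.122], [0.123, -0.048, -0.126], [0.111, -0.067, -0.133], [0.093, -0.078, -0.143], [0.072, -0.079, -0.155], [0.049, -0.069, -0.167], [0.026, -0.05, -0.181], [0.007, -0.021, -0.194], [0.004, 0.008, -0.193], [0.007, 0.043, -0.189], [0.018, 0.081, -0.184], [0.038, 0.121, -0.177], [0.066, 0.161, -0.169], [0.102, 0.199, -0.16], [0.147, 0.234, -0.152], [0.212, 0.221, -0.121], [0.275, 0.2, -0.096], [0.336, 0.173, -0.078], [0.394, 0.138, -0.067], [0.446, 0.098, -0.063], [0.491, 0.053, -0.065], [0.529, 0.004, -0.072]]
```

Call:
jog_arm(turn=[[-0.01, 0.05, -0.09], [-0.01, 0.11, -0.17], [0.01, 0.17, -0.26], [0.05, 0.22, -0.34], [0.11, 0.27, -0.41], [0.18, 0.31, -0.48], [0.26, 0.35, -0.54], [0.39, 0.34, -0.67], [0.5, 0.31, -0.8], [0.62, 0.27, -0.94], [0.72, 0.22, -1.07], [0.81, 0.15, -1.2], [0.9, 0.07, -1.34], [0.97, -0.03, -1.47]], translation=[[0.022, 0.018, -0.012], [0.045, 0.028, -0.025], [0.068, 0.031, -0.04], [0.089, 0.026, -0.056], [0.106, 0.015, -0.075], [0.119, -0.002, -0.097], [0.127, -0.023, -0.122], [0.123, -0.048, -0.126], [0.111, -0.067, -0.133], [0.093, -0.078, -0.143], [0.072, -0.079, -0.155], [0.049, -0.069, -0.167], [0.026, -0.05, -0.181], [0.007, -0.021, -0.194]], grip=[0.4, 0.4, 0.4, 0.4, 0.4, 0.4, 0.4, 0.4, 0.4, 0.4, 0.4, 0.4, 0.4, 0.4])

```text
clock: 5.18
tool_pos: [0.443, -0.2996, 0.3887]
eef_rot: [0.015, 0.96, -0.269, 0.083]
contact_force: [-0.3, -0.4, -0.5]
opening: 0.6
finger_force: 0.0
```

```bash
cat > plan2.py <<'E'
from ik import *
s=r.get_state(); q0=np.array(s['q']); R0=R.from_quat(s['eef_rot']); x0=s['tool_pos']
X0,r0=fk(q0,P); print(s['clock'],q0,x0,X0,np.degrees((R0.inv()*r0).magnitude()),list(s['eef_rot']))
T=rot(45)*R.from_euler('z',np.pi); z=T.as_matrix()[:,2]
e,qA=ik(np.array([.44,-.06,.42]),T,np.array([-.1,.3,-.1,2.3,2.2,.6,.6])); print('A',e,qA)
q=q0;N=9;rows=[]
for i in range(1,N+1):
    qt=q0+(qA-q0)*i/N; X,r_=fk(qt,P); e,q=ik(X,r_,q)
    print(X.round(3),'flange',(X-r_.apply([0,0,P[5]])).round(3),q.round(2),round(e,4))
    if i==N: X=X+0; r_=T
    rows.append(((R0.inv()*r_).as_rotvec().round(2).tolist(),R0.inv().apply(X-x0).round(3).tolist()))
for i in range(1,8):
    e,q=ik(np.array([.44,-.06,.42])*(1-i/7)+(GRIP-z*.101)*i/7,T,q)
print('pre',q,e); e,q=ik(GRIP+z*.019,T,q); print('grasp',q,e)
print('pre',R0.inv().apply(GRIP-z*.101-x0))
print([x[0] for x in rows]); print([x[1] for x in rows])
E
python3 plan2.py
```

```text
5.175 [0.1846 0.2729 0.0331 2.0155 0.7845 0.72   1.1847] [ 0.443  -0.2996  0.3887] [ 0.4152 -0.2807  0.3701] 3.1088163295086533 [np.float64(0.015172564560756295), np.float64(0.9595001530177125), np.float64(-0.2686528800271786), np.float64(0.08339592134354189)]
A 0.01611395875776217 [ 1.4974  0.1701 -1.42    2.3629  4.09    0.06   -0.6614]
[ 0.45  -0.318  0.398] flange [ 0.362 -0.103  0.658] [0.17 0.26 0.1  2.06 1.09 0.57 1.04] 0.0
[ 0.493 -0.326  0.428] flange [ 0.342 -0.106  0.653] [0.18 0.24 0.11 2.09 1.49 0.43 0.79] 0.0
[ 0.532 -0.304  0.453] flange [ 0.32  -0.108  0.649] [ 0.33  0.22 -0.06  2.13  1.98  0.37  0.46] 0.0
[ 0.558 -0.26   0.471] flange [ 0.297 -0.108  0.646] [ 0.56  0.2  -0.32  2.17  2.41  0.35  0.19] 0.0
[ 0.565 -0.203  0.477] flange [ 0.274 -0.107  0.644] [ 0.8   0.19 -0.62  2.21  2.76  0.33  0.01] 0.0
[ 0.553 -0.146  0.471] flange [ 0.252 -0.105  0.642] [ 1.05  0.2  -0.92  2.25  3.01  0.28 -0.07] 0.0
[ 0.524 -0.098  0.453] flange [ 0.23  -0.101  0.641] [ 1.25  0.22 -1.18  2.29  3.16  0.2  -0.06] 0.0
[ 0.486 -0.068  0.429] flange [ 0.21  -0.097  0.639] [ 1.4   0.22 -1.36  2.32  3.26  0.11  0.  ] 0.0
[ 0.447 -0.057  0.404] flange [ 0.19  -0.09   0.638] [ 1.5   0.17 -1.42  2.36  4.09  0.06 -0.66] 0.0
pre [-0.9389  0.2785  0.2118  2.3709  2.1526  0.3665  0.4703] 1.7961812737166132e-08
grasp [-0.6357  0.5602 -0.0477  2.3261  2.4998  0.5805  0.1808] 6.033227306079262e-08
pre [ 0.002   0.4816 -0.2246]
[[0.14, -0.11, -0.1], [0.21, -0.3, -0.2], [0.24, -0.49, -0.32], [0.23, -0.67, -0.45], [0.19, -0.83, -0.61], [0.14, -0.94, -0.79], [0.1, -1.0, -0.98], [0.07, -1.01, -1.19], [0.03, -0.96, -1.42]]
[[-0.009, -0.02, 0.003], [-0.055, -0.039, -0.012], [-0.099, -0.031, -0.039], [-0.128, 0.0, -0.072], [-0.137, 0.046, -0.106], [-0.125, 0.098, -0.132], [-0.094, 0.145, -0.146], [-0.053, 0.181, -0.147], [-0.01, 0.2, -0.138]]
```

```bash
python3 - <<'E'
s=open('kin2.py').read()
s=s.replace("p[:12]","p[:12]; o3,o5=p[12:14]").replace("'z',-q[2])","'z',-q[2]+o3)").replace("'z',-q[4])","'z',-q[4]+o5)").replace("0,0,0,0,0,0.])","0,0,0,0,0,0.,0,0])").replace("np.r_[1,1,.1*np.ones(4),.1,.1,.1,.1,.1,.1]*.03","np.r_[1,1,.1*np.ones(12)]*.03").replace("P0=","D.append(([.1846,.2729,.0331,2.0155,.7845,.72,1.1847],[.443,-.2996,.3887],[.01517,.9595,-.26865,.0834]))\nP0=").replace("reshape(3,6)","reshape(4,6)").replace("[:18]","[:24]")
open('kin2.py','w').write(s)
t=open('plan2.py').read().replace("[.44,-.06,.42]","[.5,-.05,.4]")
open('plan2.py','w').write(t)
E
python3 kin2.py; python3 plan2.py
```

```text
0.000578859695915563 [-0.0746  1.603   0.3072  0.5923  0.355   0.3356 -0.0357 -0.0337  0.0144
  0.0181  0.034  -0.0283  0.0507 -0.0711]
[[-0.0004  0.0004 -0.0001 -0.0034  0.0084 -0.0093]
 [-0.0012 -0.0001  0.0001  0.0015  0.0107  0.0018]
 [ 0.0153 -0.0018  0.0072 -0.0007  0.0036 -0.003 ]
 [-0.0078  0.0165 -0.0071 -0.0047 -0.0059  0.0106]]
5.175 [0.1846 0.2729 0.0331 2.0155 0.7845 0.72   1.1847] [ 0.443  -0.2996  0.3887] [ 0.4352 -0.2831  0.3816] 1.48767705783406 [np.float64(0.015172564560756295), np.float64(0.9595001530177125), np.float64(-0.2686528800271786), np.float64(0.08339592134354189)]
A 1.4417944560474183e-07 [ 1.1599  0.2363 -1.1916  2.3691  2.6227  0.1602  0.7607]
[ 0.459 -0.293  0.386] flange [ 0.378 -0.11   0.655] [0.21 0.27 0.01 2.05 0.95 0.62 1.18] 0.0
[ 0.485 -0.291  0.391] flange [ 0.366 -0.113  0.65 ] [0.21 0.26 0.03 2.09 1.13 0.5  1.16] 0.0
[ 0.509 -0.277  0.396] flange [ 0.354 -0.114  0.645] [0.21 0.24 0.04 2.13 1.36 0.39 1.09] 0.0
[ 0.53  -0.252  0.401] flange [ 0.341 -0.114  0.642] [ 0.29  0.23 -0.06  2.18  1.68  0.31  0.93] 0.0
[ 0.543 -0.218  0.406] flange [ 0.
[... 383 characters left out ...]
 0.4 ] flange [ 0.266 -0.088  0.637] [ 1.16  0.24 -1.19  2.37  2.64  0.16  0.74] 0.0
pre [-0.1127  0.5103 -1.2595  2.4898  1.6327  1.186   0.7321] 1.4309706702908542e-08
grasp [-0.1457  0.7994 -1.1199  2.4522  1.8946  1.3479  0.6953] 2.474163249277517e-08
pre [ 0.002   0.4816 -0.2246]
[[0.04, -0.09, -0.16], [0.07, -0.2, -0.3], [0.08, -0.32, -0.44], [0.08, -0.44, -0.59], [0.07, -0.56, -0.74], [0.06, -0.68, -0.9], [0.05, -0.78, -1.07], [0.04, -0.88, -1.24], [0.03, -0.96, -1.42]]
[[-0.015, 0.008, 0.001], [-0.042, 0.009, 0.0], [-0.067, 0.02, -0.008], [-0.088, 0.04, -0.022], [-0.103, 0.068, -0.041], [-0.108, 0.102, -0.064], [-0.103, 0.139, -0.088], [-0.088, 0.176, -0.111], [-0.062, 0.212, -0.13]]
```

```bash
cat > plan3.py <<'E'
from ik import *
s=r.get_state(); q0=np.array(s['q']); R0=R.from_quat(s['eef_rot']); x0=s['tool_pos']; X0,r0=fk(q0,P)
T=rot(45)*R.from_euler('z',np.pi); z=T.as_matrix()[:,2]; xp=GRIP-z*.101
e,qp=ik(xp,T,np.array([-.9389,.2785,.2118,2.3709,2.1526,.3665,.4703])); print('pre',e,qp)
via=q0+(qp-q0)*.5; via[1]-=.1; via[3]+=.22; 
q=q0;N=8;rows=[]
dx=x0-X0; dr=r0.inv()*R0
path=[q0+(via-q0)*i/N for i in range(1,N+1)]+[via+(qp-via)*i/N for i in range(1,N+1)]
for i,qt in enumerate(path):
    X,r_=fk(qt,P); e,q=ik(X,r_,q); w=(i+1)/len(path)
    X=X+dx*(1-w); r_=r_*R.from_rotvec(dr.as_rotvec()*(1-w))
    if i==len(path)-1: X,r_=xp,T
    d=X-GRIP; print('tcp',X.round(3),'stand',np.round([d@XS,d@YS,d[2]],3),q.round(2),qt.round(2),round(e,4))
    rows.append(((R0.inv()*r_).as_rotvec().round(2).tolist(),R0.inv().apply(X-x0).round(3).tolist()))
print([x[0] for x in rows]); print([x[1] for x in rows])
E
python3 plan3.py
```

```text
pre 3.253047138329636e-08 [-0.919   0.2717  0.1519  2.5033  2.2369  0.5529  0.3344]
tcp [ 0.442 -0.278  0.385] stand [-0.153 -0.5    0.126] [0.12 0.26 0.03 2.07 0.88 0.71 1.13] [0.12 0.26 0.04 2.07 0.88 0.71 1.13] 0.0
tcp [ 0.44  -0.257  0.381] stand [-0.151 -0.479  0.122] [0.06 0.25 0.03 2.13 0.97 0.71 1.07] [0.05 0.25 0.05 2.13 0.97 0.7  1.08] 0.0
tcp [ 0.439 -0.235  0.378] stand [-0.149 -0.457  0.119] [0.01 0.24 0.01 2.19 1.06 0.7  1.01] [-0.02  0.24  0.06  2.19  1.06  0.69  1.03] 0.0
tcp [ 0.437 -0.211  0.374] stand [-0.147 -0.433  0.115] [-0.04  0.22 -0.    2.25  1.15  0.7   0.96] [-0.09  0.22  0.06  2.25  1.15  0.68  0.97] 0.0
tcp [ 0.434 -0.188  0.37 ] stand [-0.146 -0.409  0.111] [-0.09  0.21 -0.03  2.31  1.24  0.7   0.91] [-0.16  0.21  0.07  2.31  1.24  0.67  0.92] 0.0
tcp [ 0.43  -0.163  0.365] stand [-0.147 -0.384  0.106] [-0.13  0.2  -0.05  2.36  1.33  0.69  0.86] [-0.23  0.2   0.08  2.36  1.33  0.66  0.87] 0.0
tcp [ 0.424 -0.138  0.359] stand [-0.148 -0.359  0.1  ] [-0.18  0.19 -0.07  2.42  1.41  0.69  0.81] [-0.3   0.18  0.09  2.42  1.42  0.65  0.81] 0.0
tcp [ 0.416 -0.
[... 1330 characters left out ...]
0.06, -0.19], [0.07, -0.1, -0.28], [0.09, -0.15, -0.38], [0.1, -0.19, -0.47], [0.11, -0.24, -0.57], [0.12, -0.29, -0.67], [0.12, -0.35, -0.76], [0.12, -0.42, -0.84], [0.12, -0.5, -0.92], [0.12, -0.58, -1.0], [0.11, -0.66, -1.09], [0.09, -0.74, -1.17], [0.08, -0.81, -1.25], [0.06, -0.89, -1.34], [0.03, -0.96, -1.42]]
[[0.002, 0.02, -0.008], [0.003, 0.04, -0.016], [0.005, 0.061, -0.025], [0.007, 0.082, -0.034], [0.01, 0.105, -0.043], [0.015, 0.128, -0.052], [0.021, 0.152, -0.062], [0.03, 0.177, -0.071], [0.01, 0.209, -0.086], [-0.006, 0.243, -0.103], [-0.017, 0.28, -0.122], [-0.024, 0.32, -0.141], [-0.026, 0.36, -0.162], [-0.022, 0.401, -0.183], [-0.013, 0.441, -0.204], [0.002, 0.482, -0.225]]
```

Call:
jog_arm(turn=[[0.03, -0.03, -0.09], [0.05, -0.06, -0.19], [0.07, -0.1, -0.28], [0.09, -0.15, -0.38], [0.1, -0.19, -0.47], [0.11, -0.24, -0.57], [0.12, -0.29, -0.67], [0.12, -0.35, -0.76], [0.12, -0.42, -0.84], [0.12, -0.5, -0.92], [0.12, -0.58, -1.0], [0.11, -0.66, -1.09], [0.09, -0.74, -1.17], [0.08, -0.81, -1.25], [0.06, -0.89, -1.34], [0.03, -0.96, -1.42], [0.03, -0.96, -1.42]], translation=[[0.002, 0.02, -0.008], [0.003, 0.04, -0.016], [0.005, 0.061, -0.025], [0.007, 0.082, -0.034], [0.01, 0.105, -0.043], [0.015, 0.128, -0.052], [0.021, 0.152, -0.062], [0.03, 0.177, -0.071], [0.01, 0.209, -0.086], [-0.016, 0.243, -0.115], [-0.027, 0.28, -0.134], [-0.034, 0.32, -0.153], [-0.036, 0.36, -0.174], [-0.032, 0.401, -0.193], [-0.02, 0.441, -0.21], [0.002, 0.482, -0.225], [0.002, 0.482, -0.225]], grip=[0.4, 0.4, 0.4, 0.4, 0.4, 0.4, 0.4, 0.4, 0.4, 0.4, 0.4, 0.4, 0.4, 0.4, 0.4, 0.4, 0.4])

```text
clock: 7.3
tool_pos: [0.4417, 0.2318, 0.3314]
eef_rot: [0.704, -0.599, 0.244, -0.294]
contact_force: [0.7, 0.1, 0.1]
opening: 0.602
finger_force: 0.0
```

```bash
cat > look.py <<'E'
from h import *
import sys
s=r.get_state(); T=rot()*R.from_euler('z',np.pi)
print(s['clock'],s['tool_pos'],s['q'],s['contact_force'],np.degrees((R.from_quat(s['eef_rot']).inv()*T).as_rotvec()))
snap('wrist',sys.argv[1]+'.png')
for d in models.place_of('wrist','grip')[:3]: print('grip',d['p'],np.array(d['position']),proj('wrist',d['position']))
print('pred',proj('wrist',[GRIP,GRIP+YS*.025,GRIP-YS*.025]))
z=T.as_matrix()[:,2]; R0=R.from_quat(s['eef_rot']); print('turn',(R0.inv()*T).as_rotvec(),'trans',R0.inv().apply(GRIP+z*.019-s['tool_pos']))
E
python3 look.py w2
```

```text
7.3 [0.4417 0.2318 0.3314] [-0.5391  0.3156 -0.4726  2.4749  1.9051  0.7026  0.5836] [0.6604 0.0634 0.0714] [ 0.0886  0.5001 -0.2277]
grip 0.9 [0.427  0.486  0.1491] [[410.7166 384.2063]]
grip 0.82 [0.5179 0.24   0.2588] [[315.5077 193.5249]]
pred [[319.5789 195.7736]
 [319.7287 224.5717]
 [319.4182 165.2065]]
turn [ 0.0015  0.0087 -0.004 ] trans [0.0043 0.0003 0.1208]
```

View pics/w2.png

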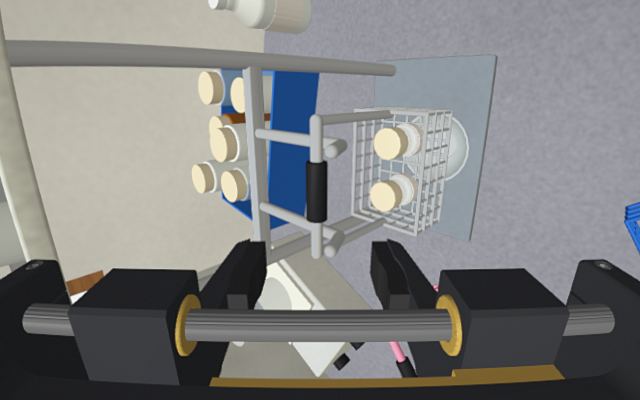

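The wrist view shows the steel basket's black grip at (317,190), midway between the open fingers and within about 3 mm of the prediction. Both vial caps are visible in the basket, and the shelf is clear at far left. I'll go in and close lightly.

Call:
jog_arm(turn=[[0.002, 0.009, -0.004], [0.002, 0.009, -0.004], [0.002, 0.009, -0.004], [0.002, 0.009, -0.004], [0.002, 0.009, -0.004], [0.002, 0.009, -0.004], [0.002, 0.009, -0.004], [0.002, 0.009, -0.004], [0.002, 0.009, -0.004], [0.002, 0.009, -0.004]], translation=[[0.006, -0.002, 0.03], [0.006, -0.002, 0.06], [0.006, -0.002, 0.09], [0.006, -0.002, 0.123], [0.006, -0.002, 0.123], [0.006, -0.002, 0.123], [0.006, -0.002, 0.123], [0.006, -0.002, 0.123], [0.006, -0.002, 0.123], [0.006, -0.002, 0.123]], grip=[0.4, 0.4, 0.4, 0.4, 0.4, 0.9, 0.9, 0.9, 0.9, 0.9], force=8)

```text
clock: 8.65
tool_pos: [0.5307, 0.2383, 0.2458]
eef_rot: [0.703, -0.6, 0.25, -0.29]
contact_force: [-2.2, -0.8, 0.6]
opening: 0.199
finger_force: 7.8
```

Run:
```python
from h import *
s=r.get_state(); T=rot()*R.from_euler('z',np.pi); z=T.as_matrix()[:,2]
print(s['clock'],s['tool_pos'],s['tool_pos']-z*.019,s['q'],s['contact_force'],s['moment'],s['opening']*88,s['finger_force'],np.degrees((R.from_quat(s['eef_rot']).inv()*T).as_rotvec()))
```

```text
8.65 [0.5307 0.2383 0.2458] [0.5174 0.2362 0.2592] [-0.4197  0.6052 -0.4624  2.3946  2.2079  0.8352  0.4411] [-2.1874 -0.7654  0.5752] [-0.0218  0.7835  0.0454] 17.509702316790886 7.838615924119949 [-0.0391 -0.2563 -0.0516]
```

Call:
jog_arm(turn=[[0, 0, 0], [0, 0, 0], [0, 0, 0], [0, 0, 0], [0, 0, 0], [0, 0, 0], [0, 0, 0], [0, 0, 0]], translation=[[0, 0, 0], [0, 0, 0], [0, -0.005, -0.005], [0, -0.01, -0.01], [0, -0.015, -0.015], [0, -0.02, -0.02], [0, -0.025, -0.025], [0, -0.025, -0.025]], grip=[0.9, 0.9, 0.9, 0.9, 0.9, 0.9, 0.9, 0.9], force=45)

```text
clock: 9.65
tool_pos: [0.5312, 0.2385, 0.282]
eef_rot: [0.702, -0.6, 0.25, -0.291]
contact_force: [-0.0, -1.2, -4.1]
opening: 0.185
finger_force: 44.7
```

```bash
cat > st.py <<'E'
from h import *
s=r.get_state(); T=rot()*R.from_euler('z',np.pi); z=R.from_quat(s['eef_rot']).as_matrix()[:,2]
print(s['clock'],'grip',s['tool_pos']-z*.019,s['q'],s['contact_force'],s['moment'],s['opening']*88,s['finger_force'],np.degrees((R.from_quat(s['eef_rot']).inv()*T).as_rotvec()))
E
python3 st.py
```

```text
9.65 grip [0.5179 0.2364 0.2954] [-0.4286  0.511  -0.4302  2.3555  2.1214  0.7275  0.5436] [-0.0348 -1.1691 -4.0711] [-0.1064  1.213  -0.0045] 16.26811455261974 44.71226558089256 [-0.1441 -0.2616 -0.1074]
```

Call:
jog_arm(turn=[[0, 0, 0], [0, 0, 0], [0, 0, 0], [0, 0, 0], [0, 0, 0], [0, 0, 0], [0, 0, 0]], translation=[[0, 0.01, -0.01], [0, 0.025, -0.025], [0, 0.04, -0.04], [0, 0.055, -0.055], [0, 0.07, -0.07], [0, 0.078, -0.078], [0, 0.078, -0.078]], grip=[0.9, 0.9, 0.9, 0.9, 0.9, 0.9, 0.9])

```text
clock: 10.52
tool_pos: [0.4297, 0.2292, 0.2794]
eef_rot: [0.704, -0.6, 0.252, -0.286]
contact_force: [-0.4, 0.7, -5.0]
opening: 0.186
finger_force: 44.9
```

```bash
python3 st.py
cat > tank.py <<'E'
from h import *
from ik import *
s=r.get_state(); R0=R.from_quat(s['eef_rot']); T=rot()*R.from_euler('z',np.pi); z=T.as_matrix()[:,2]
q=np.array(s['q']); x=s['tool_pos']
tg=[np.array([.43,.05,.345])+z*.019,np.array([.50,-.15,.345])+z*.019,BATH+[0,0,.335]+z*.019,BATH+[0,0,.23]+z*.019,BATH+[0,0,.18]+z*.019]
for t in tg:
    for i in range(1,7): e,q=ik(x+(t-x)*i/6,T,q)
    x=t; print(t,q,round(e,4),'turn',(R0.inv()*T).as_rotvec(),'trans',R0.inv().apply(t-s['tool_pos']))
E
python3 tank.py
```

```text
10.525 grip [0.4165 0.2273 0.2929] [-0.1662  0.7098 -1.3421  2.5588  1.705   1.3874  0.5804] [-0.4496  0.7394 -4.9951] [0.0604 1.1989 0.0798] 16.341528994882474 44.89734470844269 [ 0.2455 -0.6957  0.2378]
[0.4433 0.0521 0.3316] [ 0.7574  0.3563 -1.42    2.51    1.8134  0.6451  1.1267] 0.0218 turn [ 0.0043 -0.0121  0.0042] trans [ 0.1776 -0.0254 -0.0454]
[ 0.5133 -0.1479  0.3316] [ 1.2439  0.6354 -1.397   2.3762  2.003   0.4911  1.5775] 0.0 turn [ 0.0043 -0.0121  0.0042] trans [ 0.386  -0.0509 -0.0168]
[ 0.5783 -0.2439  0.3216] [ 1.1956  0.6548 -1.0686  2.1295  1.9139  0.2044  1.8788] 0.0 turn [ 0.0043 -0.0121  0.0042] trans [ 0.4908 -0.0781  0.026 ]
[ 0.5783 -0.2439  0.2166] [ 1.1728  0.958  -1.1949  2.2587  2.2246  0.5809  1.6921] 0.0 turn [ 0.0043 -0.0121  0.0042] trans [ 0.4896 -0.0042  0.1006]
[ 0.5783 -0.2439  0.1666] [ 1.1493  1.0797 -1.1826  2.2976  2.331   0.7015  1.6603] 0.0 turn [ 0.0043 -0.0121  0.0042] trans [0.489  0.0311 0.1361]
```

```bash
python3 - <<'E'
s=open('tank.py').read()
i=s.index('tg=['); j=s.index('\n',i)
s=s[:i]+"tg=[np.array(a)+z*.019 for a in ((.43,.18,.30),(.467,.076,.305),(.52,-.1,.315),(.565,-.246,.315),(.565,-.246,.25))]"+s[j:]
open('tank.py','w').write(s)
E
python3 tank.py
```

```text
[0.4433 0.1821 0.2866] [ 0.0122  0.6479 -1.42    2.51    1.5869  1.3016  0.7996] 0.0206 turn [ 0.0043 -0.0121  0.0042] trans [ 0.0487 -0.009  -0.0004]
[0.4803 0.0781 0.2916] [ 0.477   0.6034 -1.42    2.51    1.7858  1.0087  1.0557] 0.0225 turn [ 0.0043 -0.0121  0.0042] trans [ 0.1572 -0.0262  0.0114]
[ 0.5333 -0.0979  0.3016] [ 1.0279  0.7248 -1.41    2.446   2.0633  0.7493  1.3966] 0.0 turn [ 0.0043 -0.0121  0.0042] trans [ 0.3394 -0.0497  0.0235]
[ 0.5783 -0.2439  0.3016] [ 1.2556  0.8794 -1.4132  2.1485  1.7192  0.5774  2.1024] 0.0 turn [ 0.0043 -0.0121  0.0042] trans [ 0.4905 -0.064   0.0402]
[ 0.5783 -0.2439  0.2366] [ 1.2047  0.9758 -1.3177  2.234   2.0315  0.6314  1.8626] 0.0 turn [ 0.0043 -0.0121  0.0042] trans [ 0.4898 -0.0182  0.0864]
```

```bash
cat > sim.py <<'E'
import ik as K
from ik import *
lo[:]=lo-.045; hi[:]=hi+.045; lo[5]=.05
s=r.get_state(); R0=R.from_quat(s['eef_rot']); 
def run(tg):
    q=np.array(s['q']); X0,r0=fk(q,P); x=X0; yw=0; dX=s['tool_pos']-X0
    print('---')
    for a,yaw in tg:
        T=R.from_euler('z',yaw,degrees=True)*rot()*R.from_euler('z',np.pi); z=T.as_matrix()[:,2]; t=np.array(a)+z*.019-dX; em=0
        for i in range(1,7):
            Ti=R.from_euler('z',yw+(yaw-yw)*i/6,degrees=True)*rot()*R.from_euler('z',np.pi)
            e,q=ik(x+(t-x)*i/6,Ti,q); em=max(em,e)
        x=t; yw=yaw; print(a,yaw,q.round(2),round(em,4),'turn',(R0.inv()*T).as_rotvec(),'trans',R0.inv().apply(t+dX-s['tool_pos']))
run([((.44,.18,.34),0),((.467,.076,.36),0),((.52,-.1,.35),0),((.565,-.246,.32),0),((.565,-.246,.25),0)])
run([((.44,.18,.34),5),((.467,.076,.36),5),((.52,-.1,.35),0),((.565,-.246,.32),0),((.565,-.246,.25),0)])
run([((.43,.2,.34),10),((.467,.076,.36),5),((.52,-.1,.35),-5),((.565,-.246,.32),0),((.565,-.246,.25),0)])
E
python3 sim.py
```

```text
---
(0.44, 0.18, 0.34) 0 [ 0.06  0.62 -1.46  2.48  1.62  1.31  0.84] 0.0 turn [ 0.0043 -0.0121  0.0042] trans [ 0.0507 -0.0442 -0.0218]
(0.467, 0.076, 0.36) 0 [ 0.52  0.51 -1.46  2.48  1.78  0.96  1.06] 0.0 turn [ 0.0043 -0.0121  0.0042] trans [ 0.1578 -0.0649 -0.0277]
(0.52, -0.1, 0.35) 0 [ 1.03  0.66 -1.46  2.35  1.88  0.69  1.53] 0.0 turn [ 0.0043 -0.0121  0.0042] trans [ 0.3398 -0.0743 -0.0013]
(0.565, -0.246, 0.32) 0 [ 1.2   0.86 -1.41  2.12  1.71  0.59  2.08] 0.0 turn [ 0.0043 -0.0121  0.0042] trans [ 0.4906 -0.0675  0.0366]
(0.565, -0.246, 0.25) 0 [ 1.15  0.97 -1.31  2.22  2.03  0.65  1.82] 0.0 turn [ 0.0043 -0.0121  0.0042] trans [ 0.4898 -0.0182  0.0864]
---
(0.44, 0.18, 0.34) 5 [ 0.13  0.61 -1.46  2.5   1.7   1.22  0.91] 0.0 turn [ 0.0048 -0.0737 -0.0577] trans [ 0.0495 -0.0441 -0.0219]
(0.467, 0.076, 0.36) 5 [ 0.6   0.51 -1.46  2.48  1.85  0.85  1.13] 0.0 turn [ 0.0048 -0.0737 -0.0577] trans [ 0.1566 -0.0649 -0.0277]
(0.52, -0.1, 0.35) 0 [ 1.03  0.66 -1.45  2.35  1.89  0.68  1.52] 0.0 turn [ 0.0043 -0.0121  0.0042] trans [ 0.3398 -0.0743 -0.0013]
(0.565, -0.246, 0.32) 0 [ 
[... 213 characters left out ...]
rans [ 0.4898 -0.0182  0.0864]
---
(0.43, 0.2, 0.34) 10 [ 0.12  0.57 -1.41  2.5   1.76  1.12  0.93] 0.0 turn [ 0.0053 -0.1353 -0.1195] trans [ 0.027  -0.0394 -0.027 ]
(0.467, 0.076, 0.36) 5 [ 0.6   0.51 -1.46  2.48  1.85  0.85  1.13] 0.0 turn [ 0.0048 -0.0737 -0.0577] trans [ 0.1566 -0.0649 -0.0277]
(0.52, -0.1, 0.35) -5 [ 0.97  0.62 -1.41  2.37  1.91  0.74  1.39] 0.0 turn [0.0038 0.0494 0.066 ] trans [ 0.3409 -0.0743 -0.0014]
(0.565, -0.246, 0.32) 0 [ 1.19  0.81 -1.31  2.13  1.75  0.49  2.03] 0.0 turn [ 0.0043 -0.0121  0.0042] trans [ 0.4906 -0.0675  0.0366]
(0.565, -0.246, 0.25) 0 [ 1.14  0.92 -1.23  2.22  2.12  0.58  1.74] 0.0 turn [ 0.0043 -0.0121  0.0042] trans [ 0.4898 -0.0182  0.0864]
```

Call:
jog_arm(turn=[[0.004, -0.03, -0.02], [0.005, -0.065, -0.06], [0.005, -0.1, -0.09], [0.005, -0.135, -0.12], [0.005, -0.135, -0.12]], translation=[[0.005, -0.01, -0.007], [0.012, -0.02, -0.014], [0.02, -0.03, -0.02], [0.027, -0.039, -0.027], [0.027, -0.039, -0.027]], grip=[0.9, 0.9, 0.9, 0.9, 0.9])

```text
clock: 11.15
tool_pos: [0.4434, 0.2016, 0.3259]
eef_rot: [0.752, -0.537, 0.224, -0.31]
contact_force: [-0.4, -0.3, -3.6]
opening: 0.186
finger_force: 44.9
```

```bash
python3 st.py; sed -i '/^run/d' sim.py
cat > sim1.py <<'E'
from sim import *
run([((.467,.076,.36),5),((.52,-.1,.35),-5),((.565,-.246,.32),0),((.565,-.246,.25),0)])
run([((.49,.05,.36),0),((.53,-.1,.35),-10),((.565,-.246,.32),-10),((.565,-.246,.32),0),((.565,-.246,.25),0)])
E
sed -i 's/x=X0; yw=0/x=X0; yw=YW0/; s/^def run/YW0=10\ndef run/' sim.py; python3 sim1.py
```

```text
11.15 grip [0.4307 0.1973 0.3393] [ 0.2094  0.553  -1.4273  2.5365  1.85    1.0383  0.8939] [-0.3975 -0.3223 -3.5849] [-0.3493  1.0813 -0.0117] 16.384873804107656 44.86300349235535 [-0.0017  6.703   6.9517]
---
(0.467, 0.076, 0.36) 5 [ 0.63  0.49 -1.46  2.48  1.86  0.82  1.13] 0.0 turn [0.0001 0.0553 0.0596] trans [ 0.1276 -0.0109 -0.0178]
(0.52, -0.1, 0.35) -5 [ 1.    0.61 -1.41  2.37  1.92  0.71  1.39] 0.0 turn [-0.0002  0.1787  0.183 ] trans [ 0.3136  0.0016 -0.0153]
(0.565, -0.246, 0.32) 0 [ 1.2   0.77 -1.25  2.12  1.77  0.42  2.02] 0.0 turn [-0.      0.117   0.1213] trans [0.4651 0.0262 0.0031]
(0.565, -0.246, 0.25) 0 [ 1.14  0.89 -1.18  2.22  2.16  0.53  1.7 ] 0.0 turn [-0.      0.117   0.1213] trans [0.4649 0.0757 0.0526]
---
(0.49, 0.05, 0.36) 0 [ 0.64  0.52 -1.44  2.44  1.83  0.87  1.15] 0.0 turn [-0.      0.117   0.1213] trans [ 0.1608 -0.0202 -0.0084]
(0.53, -0.1, 0.35) -10 [ 0.93  0.61 -1.39  2.36  1.89  0.8   1.31] 0.0 turn [-0.0003  0.2404  0.2447] trans [ 0.318  -0.0049 -0.0089]
(0.565, -0.246, 0.32) -10 [ 1.15  0.79 -1.33  2.19  1.89  0.66  1.71] 0.0 turn [-0.0003  0.2404  0.2447] trans [0.4673 0.0266 0.0027]
(0.565, -0.246, 0.32) 0 [ 1.2   0.78 -1.27  2.12  1.76  0.43  2.03] 0.0 turn [-0.      0.117   0.1213] trans [0.4651 0.0262 0.0031]
(0.565, -0.246, 0.25) 0 [ 1.15  0.9  -1.19  2.22  2.15  0.53  1.71] 0.0 turn [-0.      0.117   0.1213] trans [0.4649 0.0757 0.0526]
```

Call:
jog_arm(turn=[[0, 0.02, 0.02], [0, 0.04, 0.04], [0, 0.055, 0.06], [0, 0.08, 0.085], [0, 0.105, 0.11], [0, 0.13, 0.135], [0, 0.155, 0.16], [0, 0.179, 0.183], [0, 0.179, 0.183]], translation=[[0.04, -0.004, -0.006], [0.085, -0.008, -0.012], [0.128, -0.011, -0.018], [0.165, -0.009, -0.018], [0.202, -0.006, -0.017], [0.24, -0.004, -0.017], [0.277, -0.001, -0.016], [0.314, 0.002, -0.015], [0.314, 0.002, -0.015]], grip=[0.9, 0.9, 0.9, 0.9, 0.9, 0.9, 0.9, 0.9, 0.9])

```text
clock: 12.28
tool_pos: [0.5348, -0.0991, 0.3336]
eef_rot: [0.676, -0.631, 0.259, -0.28]
contact_force: [0.9, 0.8, -3.3]
opening: 0.185
finger_force: 44.8
```

```bash
python3 st.py
cat > sim2.py <<'E'
import sim
from sim import *
sim.YW0=-5
run([((.565,-.246,.32),0),((.565,-.246,.25),0),((.565,-.246,.19),0)])
E
python3 sim2.py
```

```text
12.275 grip [ 0.5214 -0.1001  0.3471] [ 1.0546  0.5751 -1.2934  2.3565  2.0911  0.533   1.3195] [ 0.8507  0.8387 -3.3275] [0.1378 1.1281 0.1087] 16.28926717141471 44.81391727924347 [ 0.1693 -3.5535 -3.7545]
---
(0.565, -0.246, 0.32) 0 [ 1.14  0.65 -0.97  2.11  2.16  0.16  1.64] 0.0 turn [ 0.003  -0.062  -0.0655] trans [ 0.1475 -0.0047  0.0424]
(0.565, -0.246, 0.25) 0 [ 1.14  0.85 -1.08  2.19  2.27  0.42  1.61] 0.0 turn [ 0.003  -0.062  -0.0655] trans [0.1476 0.0446 0.092 ]
(0.565, -0.246, 0.19) 0 [ 1.12  1.   -1.1   2.25  2.37  0.59  1.59] 0.0 turn [ 0.003  -0.062  -0.0655] trans [0.1478 0.0869 0.1346]
```

Call:
jog_arm(turn=[[0.001, -0.015, -0.016], [0.002, -0.03, -0.032], [0.003, -0.045, -0.048], [0.003, -0.062, -0.065], [0.003, -0.062, -0.065], [0.003, -0.062, -0.065]], translation=[[0.035, 0.001, 0.013], [0.07, 0.003, 0.026], [0.11, 0.004, 0.04], [0.148, 0.006, 0.053], [0.148, 0.006, 0.053], [0.148, 0.006, 0.053]], grip=[0.9, 0.9, 0.9, 0.9, 0.9, 0.9])

```text
clock: 13.02
tool_pos: [0.5792, -0.2384, 0.2926]
eef_rot: [0.706, -0.595, 0.246, -0.294]
contact_force: [-0.3, -0.6, -2.8]
opening: 0.182
finger_force: 44.7
```

```bash
python3 st.py
cat > meas.py <<'E'
from h import *
import sys
k=sys.argv[1]
for c in('top','scene'):
    snap(c,c+k+'.png')
    for n in('basket','grip','bath','vial_a'):
        for d in models.place_of(c,n):
            p=np.array(d['position'])
            if abs(p[1]+.246)<.12 and abs(p[0]-.565)<.12: print(c,n,round(d['p'],2),p)
t=cv2.imread(f'pics/top{k}.png')[125:210,380:475]; s=cv2.imread(f'pics/scene{k}.png')[180:305,140:260]
cv2.imwrite(f'pics/m{k}.png',np.hstack([cv2.resize(t,(420,376),interpolation=2),cv2.resize(s,(361,376),interpolation=2)]))
E
python3 meas.py 3
```

```text
13.025 grip [ 0.5659 -0.2407  0.306 ] [ 1.1744  0.7093 -1.0003  2.1019  2.1725  0.1396  1.688 ] [-0.287  -0.6384 -2.8192] [-0.0262  0.9487  0.064 ] 16.03189262420677 44.66159015893936 [-0.0663  0.4884  0.3188]
top basket 0.89 [ 0.5623 -0.2318  0.1577]
top bath 0.85 [ 0.5651 -0.2454  0.0018]
top vial_a 0.56 [ 0.5601 -0.2015  0.1705]
top vial_a 0.53 [ 0.5651 -0.2656  0.1611]
scene basket 0.73 [ 0.5627 -0.2353  0.1557]
scene grip 0.8 [ 0.5642 -0.2369  0.3062]
scene vial_a 0.66 [ 0.5733 -0.2679  0.1584]
scene vial_a 0.52 [ 0.5564 -0.2067  0.1612]
```

View pics/m3.png

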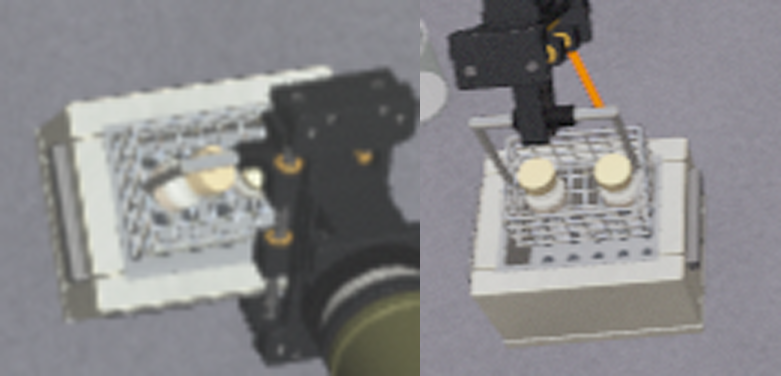

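The view shows the basket hanging level over the tank with both vials in it, sitting roughly 10 mm too far toward +y. I'll correct that, come down close to the rim, and check with a model overlay.

Call:
jog_arm(turn=[[0, 0.008, 0.006], [0, 0.008, 0.006], [0, 0.008, 0.006], [0, 0.008, 0.006]], translation=[[0.005, 0.003, 0.005], [0.009, 0.006, 0.009], [0.009, 0.006, 0.009], [0.009, 0.006, 0.009]], grip=[0.9, 0.9, 0.9, 0.9])

```text
clock: 14.02
tool_pos: [0.5829, -0.2497, 0.2826]
eef_rot: [0.703, -0.599, 0.25, -0.292]
contact_force: [0.1, 0.0, -4.4]
opening: 0.185
finger_force: 44.8
```

```bash
python3 st.py
cat > ov.py <<'E'
from h import *
import sys
k=sys.argv[1]; s=r.get_state(); z=R.from_quat(s['eef_rot']).as_matrix()[:,2]; g=s['tool_pos']-z*.019
C=g+YS*float(sys.argv[2])+XS*float(sys.argv[3])-[0,0,.15]
im=cams.snapshot('scene')[:,:,::-1]
for n in('basket','grip','bath'):
    for d in models.place_of('scene',n)[:2]: print(n,round(d['p'],2),np.array(d['position']))
x0,y0,f=145,185,6; im=cv2.resize(im[y0:y0+95,x0:x0+105],None,fx=f,fy=f,interpolation=2)
def rect(c,a,b,h,col):
    p=proj('scene',[c+XS*i*a+YS*j*b+ZS*h for i,j in((-1,-1),(-1,1),(1,1),(1,-1))]); cv2.polylines(im,[np.int32((p-[x0,y0]+.5)*f)],True,col,1)
rect(C,.042,.06,.055,(0,0,255)); rect(C,.042,.06,0,(0,160,255)); rect(C,0,.056,.15,(255,0,255)); rect(BATH,.049,.067,.13,(0,255,0)); rect(BATH,.075,.095,.13,(255,0,0))
cv2.imwrite(f'pics/ov{k}.png',im); print(C)
E
python3 ov.py 4 .003 0
```

```text
14.025 grip [ 0.5696 -0.2518  0.296 ] [ 1.1805  0.7406 -1.0049  2.0933  2.1865  0.1652  1.6926] [ 0.0828  0.0244 -4.4057] [-0.1165  1.1001 -0.0278] 16.26905146794533 44.84331429004669 [-0.1374 -0.161  -0.0673]
basket 0.94 [ 0.565  -0.2449  0.1426]
basket 0.59 [ 0.4262  0.4816 -0.0018]
grip 0.97 [0.4289 0.4785 0.1498]
grip 0.65 [0.2472 0.2544 0.1474]
bath 0.68 [0.513  0.2364 0.4324]
bath 0.62 [ 0.566  -0.2461 -0.0042]
[ 0.5691 -0.2488  0.146 ]
```

View pics/ov4.png

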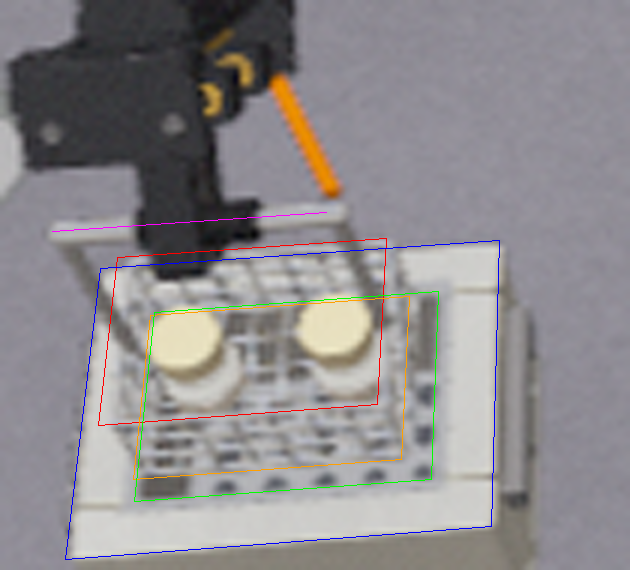

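The overlay's bath outlines match the picture. The bar runs from (50,232) to (345,210), which puts the basket centre within about 3 mm of the tank centre, and there are 7 mm to spare. I'll lower it slowly and watch the force.

Call:
jog_arm(turn=[[0, -0.003, -0.001], [0, -0.003, -0.001], [0, -0.003, -0.001], [0, -0.003, -0.001], [0, -0.003, -0.001], [0, -0.003, -0.001], [0, -0.003, -0.001]], translation=[[0, 0.005, 0.003], [0, 0.01, 0.008], [0, 0.015, 0.013], [0, 0.02, 0.018], [0, 0.025, 0.023], [0, 0.03, 0.028], [0, 0.03, 0.028]], grip=[0.9, 0.9, 0.9, 0.9, 0.9, 0.9, 0.9])

```text
clock: 15.1
tool_pos: [0.5813, -0.25, 0.2408]
eef_rot: [0.703, -0.599, 0.248, -0.292]
contact_force: [0.3, 0.2, -3.5]
opening: 0.187
finger_force: 44.8
```

```bash
python3 st.py; python3 ov.py 5 .006 0
```

```text
15.1 grip [ 0.568  -0.2522  0.2542] [ 1.2012  0.8628 -1.0743  2.1289  2.2636  0.297   1.6839] [ 0.2595  0.1655 -3.4605] [-0.0494  1.0929 -0.0091] 16.416078548330823 44.84362989664078 [-0.0938  0.0308 -0.0549]
basket 0.69 [ 0.2443  0.2559 -0.0004]
basket 0.69 [ 0.4271  0.482  -0.0006]
grip 0.87 [0.4261 0.4799 0.1491]
grip 0.79 [0.2468 0.2556 0.1506]
bath 0.91 [ 0.5656 -0.2462 -0.0048]
[ 0.5671 -0.2462  0.1042]
```

View pics/ov5.png

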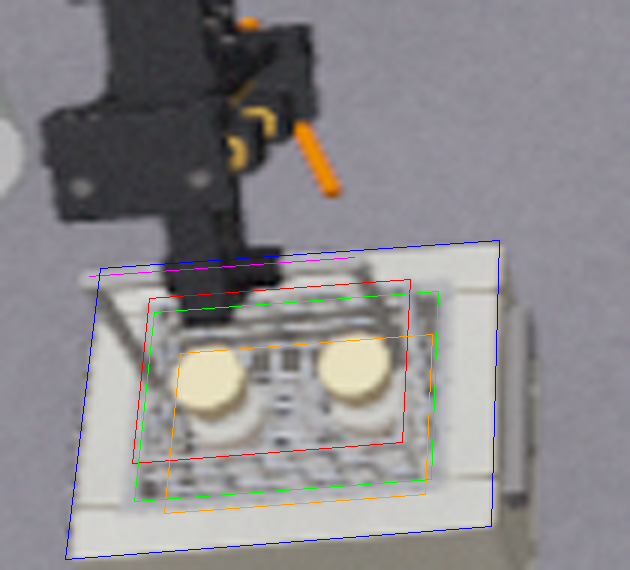

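The basket's lower part is inside the tank, with only its own weight showing on the wrist. I'll shift it 2 mm toward −x and continue down.

Call:
jog_arm(turn=[[0, 0, 0], [0, 0, 0], [0, 0, 0], [0, 0, 0], [0, 0, 0], [0, 0, 0]], translation=[[0, 0.004, 0.002], [0, 0.009, 0.006], [0, 0.0135, 0.0105], [0, 0.017, 0.014], [0, 0.0185, 0.0155], [0, 0.0185, 0.0155]], grip=[0.9, 0.9, 0.9, 0.9, 0.9, 0.9])

```text
clock: 16.05
tool_pos: [0.5796, -0.2504, 0.2174]
eef_rot: [0.703, -0.599, 0.249, -0.292]
contact_force: [-0.4, -0.2, -4.6]
opening: 0.187
finger_force: 44.8
```

```bash
python3 st.py
```

```text
16.05 grip [ 0.5663 -0.2525  0.2308] [ 1.2077  0.9287 -1.0991  2.1487  2.3111  0.3654  1.677 ] [-0.3873 -0.1508 -4.5961] [-0.1195  1.1232 -0.0124] 16.487029449216983 44.84349578619003 [-0.134  -0.0009 -0.0103]
```

Run:
```python
from h import *
for c,px,ax,v in(('top',(443,179),YS,-.067),('top',(440,154),YS,-.067),('top',(437,153),XS,.049),('top',(407,158),XS,.049),('scene',(216,246),XS,-.049),('scene',(179,249),XS,-.049)):
    zs=np.linspace(0,.14,141); f=[(ray(c,px,z)[0]-BATH)@ax-v for z in zs]; i=np.argmin(np.abs(f)); print(c,px,zs[i],[round((ray(c,px,z)[0]-BATH)@ax-v,4) for z in(.03,.05,.075,.13)])
```

```text
top (443, 179) 0.049 [np.float64(-0.0062), np.float64(0.0003), np.float64(0.0083), np.float64(0.0261)]
top (440, 154) 0.06 [np.float64(-0.0096), np.float64(-0.0031), np.float64(0.005), np.float64(0.0229)]
top (437, 153) 0.034 [np.float64(0.0004), np.float64(-0.0018), np.float64(-0.0046), np.float64(-0.0107)]
top (407, 158) 0.015 [np.float64(-0.0016), np.float64(-0.0038), np.float64(-0.0065), np.float64(-0.0125)]
scene (216, 246) 0.053 [np.float64(-0.012), np.float64(-0.0014), np.float64(0.0119), np.float64(0.0411)]
scene (179, 249) 0.051000000000000004 [np.float64(-0.011), np.float64(-0.0004), np.float64(0.0128), np.float64(0.042)]
```

Call:
jog_arm(turn=[[0, 0, 0], [0, 0, 0], [0, 0, 0], [0, 0, 0], [0, 0, 0], [0, 0, 0], [0, 0, 0], [0, 0, 0]], translation=[[0, 0.003, 0.003], [0, 0.006, 0.006], [0, 0.009, 0.009], [0, 0.011, 0.011], [0, 0.013, 0.013], [0, 0.014, 0.014], [0, 0.014, 0.014], [0, 0.014, 0.014]], grip=[0.9, 0.9, 0.9, 0.9, 0.9, 0.9, 0.9, 0.9])

```text
clock: 17.05
tool_pos: [0.5797, -0.2504, 0.198]
eef_rot: [0.703, -0.598, 0.249, -0.292]
contact_force: [0.1, 0.9, -3.0]
opening: 0.185
finger_force: 44.8
```

```bash
python3 st.py
```

```text
17.05 grip [ 0.5664 -0.2526  0.2114] [ 1.207   0.9811 -1.1098  2.1596  2.3479  0.4152  1.6732] [ 0.0856  0.8675 -2.9563] [-0.0936  1.0738  0.0312] 16.24624010211378 44.842164516448975 [-0.1453 -0.0207  0.0133]
```

Call:
jog_arm(turn=[[0, 0, 0], [0, 0, 0], [0, 0, 0], [0, 0, 0]], translation=[[0, 0.001, 0.001], [0, 0.002, 0.002], [0, 0.002, 0.002], [0, 0.002, 0.002]], grip=[0.9, 0.9, 0.9, 0.9])

```text
clock: 17.55
tool_pos: [0.5796, -0.2504, 0.195]
eef_rot: [0.703, -0.599, 0.249, -0.292]
contact_force: [0.1, -0.1, -3.9]
opening: 0.185
finger_force: 44.8
```

Call:
jog_arm(turn=[[0, 0, 0], [0, 0, 0], [0, 0, 0], [0, 0, 0]], translation=[[0, 0.001, 0.001], [0, 0.0015, 0.0015], [0, 0.0015, 0.0015], [0, 0.0015, 0.0015]], grip=[0.9, 0.9, 0.9, 0.9])

```text
clock: 18.05
tool_pos: [0.5796, -0.2504, 0.1929]
eef_rot: [0.703, -0.599, 0.249, -0.292]
contact_force: [0.5, -0.9, -4.1]
opening: 0.188
finger_force: 44.8
```

Call:
jog_arm(turn=[[0, 0, 0], [0, 0, 0], [0, 0, 0], [0, 0, 0]], translation=[[0, 0.0007, 0.0007], [0, 0.0014, 0.0014], [0, 0.0014, 0.0014], [0, 0.0014, 0.0014]], grip=[0.9, 0.9, 0.9, 0.9])

```text
clock: 18.55
tool_pos: [0.58, -0.2504, 0.1915]
eef_rot: [0.703, -0.598, 0.249, -0.292]
contact_force: [-1.9, -0.8, 0.5]
opening: 0.187
finger_force: 44.5
```

The tray is now carrying the basket: the force went from -4.1 N to +0.5 N. I'll check the reading and that it's level, then release.

```bash
python3 st.py
python3 - <<'E'
from h import *
for c in('top','scene'):
    cams.snapshot(c)
    for n in('basket','vial_a'):
        for d in models.place_of(c,n):
            p=np.array(d['position'])
            if abs(p[1]+.246)<.12 and abs(p[0]-.565)<.12: print(c,n,round(d['p'],2),p)
s=[r.get_state()['contact_force'][2]];print(s)
E
```

```text
18.55 grip [ 0.5667 -0.2525  0.2049] [ 1.2066  0.9991 -1.113   2.1626  2.3608  0.4314  1.6722] [-1.9151 -0.7984  0.5455] [ 0.0068  0.6063 -0.0098] 16.476462833571038 44.544541239738464 [-0.1981 -0.0238  0.0323]
top basket 0.62 [ 0.5657 -0.2457  0.0524]
top basket 0.56 [ 0.5588 -0.2137  0.057 ]
top vial_a 0.58 [ 0.559  -0.2137  0.0578]
top vial_a 0.36 [ 0.5673 -0.2806  0.057 ]
scene basket 0.6 [ 0.5662 -0.2477  0.0545]
scene vial_a 0.77 [ 0.5756 -0.2772  0.0541]
scene vial_a 0.51 [ 0.5553 -0.2176  0.0588]
[np.float64(2.497651549245206)]
```

Call:
jog_arm(turn=[[0, 0, 0], [0, 0, 0], [0, 0, 0], [0, 0, 0], [0, 0, 0], [0, 0, 0]], translation=[[0, 0, 0], [0, 0, 0], [0, 0, 0], [0, 0, 0], [0, 0, 0], [0, 0, 0]], grip=[0.75, 0.7, 0.6, 0.5, 0.45, 0.45], force=10)

```text
clock: 19.6
tool_pos: [0.5796, -0.2504, 0.1909]
eef_rot: [0.703, -0.599, 0.249, -0.292]
contact_force: [-0.7, -0.2, 0.4]
opening: 0.551
finger_force: 0.0
```

```bash
python3 st.py
```

```text
19.6 grip [ 0.5663 -0.2526  0.2043] [ 1.2065  0.9995 -1.1121  2.163   2.3606  0.4315  1.6722] [-0.7366 -0.1537  0.358 ] [ 0.0078  0.6063 -0.0089] 48.50910183757935 0.0 [-0.1337 -0.0143 -0.0006]
```

Call:
jog_arm(turn=[[0, 0, 0], [0, 0, 0], [0, 0, 0], [0, 0, 0], [0, 0, 0], [0, 0, 0], [0, 0, 0]], translation=[[0, 0, -0.01], [0, 0, -0.025], [0, 0, -0.04], [0, 0, -0.06], [0, 0, -0.08], [0, 0, -0.1], [0, 0, -0.1]], grip=[0.45, 0.45, 0.45, 0.45, 0.45, 0.45, 0.45])

```text
clock: 20.48
tool_pos: [0.5087, -0.2625, 0.2625]
eef_rot: [0.703, -0.599, 0.25, -0.291]
contact_force: [-0.3, -0.0, 0.1]
opening: 0.55
finger_force: 0.0
```

```bash
python3 st.py; python3 meas.py 6
```

```text
20.475 grip [ 0.4954 -0.2646  0.2759] [ 1.3738  0.7996 -1.139   2.236   2.3002  0.2458  1.6795] [-0.3497 -0.0087  0.1188] [0.0036 0.6273 0.0482] 48.38251588336713 0.0 [-0.126  -0.1745  0.0549]
top basket 0.84 [ 0.5626 -0.2483  0.0532]
top grip 0.72 [ 0.5637 -0.2461  0.2045]
top bath 0.75 [ 0.5641 -0.2447  0.0008]
top vial_a 0.51 [ 0.5678 -0.2815  0.0564]
top vial_a 0.45 [ 0.5624 -0.2145  0.0569]
scene basket 0.81 [ 0.562  -0.2481  0.0542]
scene basket 0.23 [ 0.5633 -0.2489  0.2023]
scene bath 0.95 [ 0.5648 -0.2455 -0.0055]
scene bath 0.59 [ 0.5643 -0.2487  0.0524]
scene vial_a 0.54 [ 0.5746 -0.2785  0.0551]
scene vial_a 0.43 [ 0.5549 -0.2182  0.0557]
```

View pics/m6.png

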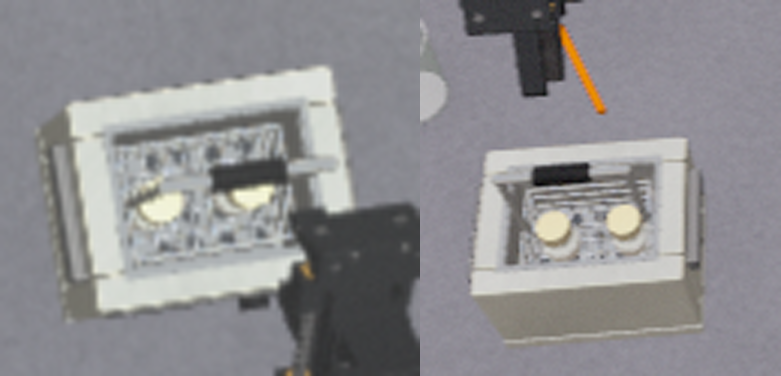

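View pics/scene6.png

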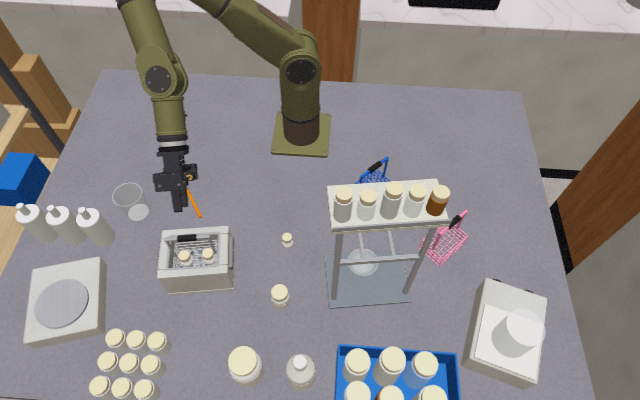

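The basket stands level on the tray with both vials in it, at (185,255) and (208,252). The dish at (362,262), jar at (280,295) and small vial at (287,240) have not moved, and the gripper is clear of everything.

```bash
python3 -c "
from plant import r
print(r.finish_job())"
```

```text
the job is handed in; nothing more can be done
None
```

The basket, with both vials in it, now stands level on the tray in the bath's tank; I released it once the tray was carrying its weight and handed the job in at about 21 s. The dish, jar and small vial were not disturbed; joint 5 read -1.0007 against its listed -1 limit during an early test move, which I can't tell is within tolerance.

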